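# Key the knurled bezel onto a vertical speed indicator and hold it home

## Robot

A 6-joint arm with a two-finger parallel gripper is mounted at the origin on the work surface. World frame = base frame: x ahead of the robot, y to its left, z up, the work surface at z = 0. Lengths are in m, angles in degrees, forces in N, time in s.
With the tool pointing down it reaches from about 0.4 to 0.825 m from the base axis. Payload 7 kg.
Tool frame: the origin (TCP) lies on the centre line of the jaws, within the pads' length; the fingertips stand 19 mm ahead of it and the grasp point (between the pads) is the TCP; z points along the fingers, y is the line along which they close (so a half turn about z gives the same grasp; the last joint's range is limited). The gripper opens to 88 mm and grips with 3 to 60 N. Pads are 19 mm wide; open, the fingers measure 130 mm over their backs; the gripper's body (78 mm by 193 mm) begins 47 mm behind the grasp point.
Start: joints at [83.829, 20.546, 0.682, 0, -70.136, -16.507], TCP at [0.26, 0.623, 0.246] pointing down, gripper open.
Joint ranges: [-176.03, 176.03], [-82.01, 121.73], [-58.28, 71.71], [-173.87, 95.51], [-174.79, -0.11], [-173.66, 173.66]. Speed limits (degrees/s): [136.94, 136.94, 172.46, 180, 180, 180].

## Interface

Orientations are given as [roll, pitch, yaw] about the fixed x, y, z axes, in that order (R = Rz(yaw) Ry(pitch) Rx(roll)).
In Python, from plant import * gives the robot as it stands. The module is installed in compiled form; this text tells all that it offers.
- The arm moves only by the tool play_rows, never from a script. Its argument "deltas" is a list of rows, each a list of 6 numbers: the shift along the world's x, y, z scaled (see below), then the turn, a rotation vector about the world's x, y, z scaled (see below). A call has 1 to 10 rows; each row shifts and turns the commanded pose from where the row before left it; what a row does not reach is not made up. The controller multiplies each number of a shift by 800 mm and each number of a turn by 180 degrees. A row lasts 1/10 s, in which the tool goes at most 50 mm and 8.59 degrees, less where a joint would pass 70% of its speed; a pose out of reach is approached as far as the arm can. A call with a number of a shift or a turn outside -1 to 1 is refused whole. A call with a gripper value outside its range is refused whole. "gripper" is the gripper command: -1 is shut, 1 is fully open, values between are in proportion, set as the call begins (left out, the last holds). The fingers move at their own pace and stop on an object; the grip force is fixed at half the most. Time passes only in rows, so rows that do not move let the fingers close. It gives the time, the measured TCP pose, the force, the opening and the grip force at its end, in the units of the state.
- get_obs(): the state, without advancing time (a new reading comes with each control period).
- snapshot(name): name is "scene" or "top"; returns (picture, depth): 400x640x3 uint8, blue, green, red; 400x640 float32, m along the optical axis (not along the pixel's ray), 0 where there is no reading.
- camera_model(name): a dict with "fx", "fy", "cx", "cy" (pixels), "world_to_cam" (4x4, takes a point from world to camera coordinates). Camera axes: x right, y down, z forward; pixel columns grow to the right and rows downward; lengths in m; the calibration is good to about 2 mm. A picture is of the moment at which its call begins. camera_model takes no time and is no camera call.
- close_job(): hands the job in; it is judged then, once.
The state is a dict: "clock": time; "joint_pos": joint angles; "qvel": joint speeds; "tau": joint torques, N m; "tool_pos": TCP position; "orientation": TCP orientation; "force": force on the tool from outside, world axes, zero at the start; "moment": the same for the moment, N m; "opening": finger opening in m; "gripper_force": force on a finger pad.
Only numpy, scipy, OpenCV 4.12 (cv2) and the standard library are available. Lean on these libraries where they do the work, as an engineer would, in place of code of your own. Each camera call takes 0.05 s, during which the arm holds its last target. There are 200 camera calls.

## Task

Fit the knurled aluminium bezel to the small vertical speed indicator that stands face up in the grey clamp stand: set it glass up over the instrument's neck, turn it until its hidden keyways drop over the neck's pins, then push it fully home against the sprung orange seal. Finish still holding it pushed home, without letting go, so that the retaining screws could be run in. Do not force it down onto the pins, and leave the red button and the other things on the bench as they are.

Things in the scene. Friction and masses are not known exactly. Their poses are not given: they have to be found in the camera images.
- bezel: Knurled aluminium bezel, a glazed collar: 64 mm outside diameter, 22 mm high, about 90 g, loose on the bench glass up, at any yaw. Origin on its axis at its underside, z up through the glass. The rim is upright and full height; grip it across its diameter anywhere round. Bore 50 mm; the glass underside is 19 mm above the origin. Let go on the neck's pins it stays there, level.
- keyway (a point): In the bezel's frame: middle of one keyway, 28 mm from the axis along the bezel's own +x, at the underside. Three keyways, 120 degrees apart, about 10.5 mm wide and 4 mm deep, run up the bore from the underside to the glass, under its black masked edge, hard to see while the bezel lies glass up.
- seat (a point): On the axis of the small vertical speed indicator, at the shoulder where its neck begins, 95 mm above the bench; z up, x and y those of the stand. Black round case, 57 mm diameter, upright, 52 to 95 mm above the bench. The neck above is plain aluminium, 48 mm diameter, 19 mm high, top edge bevelled, black dial on top.
- pins (a point): On the same axis 10 mm above the seat, at mid-height of three round brass pins, 4 mm thick, 120 degrees apart, standing 3.5 mm out of the neck. The instrument is clamped at any turn, so the pins' direction is not told by this frame: see it from above, or feel for it. A bezel that misses rests on the pins, underside 12 mm above the seat; within 6 degrees of a match it goes down.
- seal (a joint): Travel of the sprung orange seal ring (57 mm diameter) round the foot of the neck, pushed down by the bezel's underside: 0 free, top 5.5 mm above the seat, to 0.004 m fully down, top 1.5 mm above the seat (bezel home). The spring pushes up with 3 N at first and 9 N at full travel, and lifts the bezel again if it is let go.
- stand: Grey cast clamp stand, fixed: base 120 x 100 x 16 mm, on it a round clamp 80 mm in diameter up to 52 mm high, clamp screw on its -x side reaching 60 mm from the axis. It carries the small vertical speed indicator. Origin on the instrument's axis at bench height, z up. It stands left or right of the robot's middle, the bezel on the other side.
- gear: White nylon drive gear, 48 mm diameter, 18 mm high with its hub, lying loose. Origin at the centre of its underside. Leave it.
- bourdon: Curled brass bourdon tube, an open C about 70 mm across, 14 mm high, lying loose. Origin at the centre of the curl at bench height. Leave it.
- driver: Screwdriver with a yellow handle, 150 mm long, lying loose. Leave it.
- indicator: A larger indicator awaiting its turn, 83 mm square flange, 86 mm high, standing loose face up at the back. Origin at the centre of its underside. Leave it.
- start (a joint): The red push button on the green test box at the back: 0 when up, 0.006 m when fully pressed. Leave it.

How it is judged (in metres and radians):
On the way, in this order (a step that is already met when the one before it is completed fails the run):
1. the bezel is set upright over the neck (horizontal distance between bezel and seat below 0.004 m and z of bezel in the frame of seat between 0 and 0.017 m and angle between bezel's own z axis and vertical below 0.15 rad).
2. its keyways have dropped over the pins (horizontal distance between bezel and seat below 0.003 m and z of bezel in the frame of seat below 0.008 m), for 0.1 s.
At the end, for the whole second after the job is handed in: The bezel is over the neck and its pins, on axis within 3 mm, upright within 4 degrees, at rest, its underside less than 3 mm above the seat with the seal pushed down more than 3 mm of its 4 mm; the fingers are still on the bezel (more than 2 N) and it presses on the instrument with more than 4 N (value of joint seal above 0.003 m and z of bezel in the frame of seat below 0.003 m and horizontal distance between bezel and seat below 0.003 m and angle between bezel's own z axis and vertical below 0.07 rad and linear speed of bezel below 0.01 m/s and contact force between the fingers and bezel above 2 N and contact force between bezel and stand above 4 N); the arm keeps its last pose, push and grip.
It fails at once if the bezel is forced: it presses on the instrument or stand with more than 50 N (contact force between bezel and stand above 50 N).
It fails at once if the red button is pressed (value of joint start above 0.003 m).
It fails at once if the gear, bourdon tube, screwdriver or larger indicator is shifted by more than 30 mm (distance of any of gear, bourdon, driver, indicator from where it was at the start of the episode above 0.03 m).
It also fails if it takes over 64 s, if anything falls off the work surface, if the arm or the gripper's body presses on something with over 40 N, if the wrist force passes 120 N, or if a joint passes its speed limit or range.

## Working session

There is one attempt and no reset: what is moved stays moved. The work goes in short steps, Python scripts to look and compute and a tool call to move; the robot and the scene stay as the last step left them, time stands still between calls to the robot, and variables do not carry over. Pictures are saved under pics/ and viewed, at most 10 in all, crops included, and the job is handed in when it is done.

Besides the shell and the picture viewer there is one more tool, called as name(argument=value, ...), one argument or row to a line, values as JSON. play_rows: Moves the arm, as the interface text tells. Its arguments: {"type":"object","properties":{"deltas":{"type":"array","items":{"type":"array","items":{"type":"number","minimum":-1,"maximum":1}}},"gripper":{"type":"number"}},"required":["deltas"]}

```bash
mkdir -p pics; python3 - <<'E'
from plant import *
import cv2, numpy as np
o=get_obs(); print({k:np.round(v,3).tolist() for k,v in o.items()})
for n in("top","scene"):
    p,d=snapshot(n); cv2.imwrite(f"pics/{n}0.png",p); np.save(f"{n}0.npy",d); m=camera_model(n); print(m)
E
```

```text
{'clock': 0.0, 'joint_pos': [83.83, 20.589, 0.633, -0.019, -70.135, -16.506], 'qvel': [0.168, 0.031, -0.047, -0.04, 0.122, 0.041], 'tau': [-0.001, -58.274, 29.304, 6.997, 0.007, -0.0], 'tool_pos': [0.26, 0.622, 0.245], 'orientation': [179.908, -0.009, -22.682], 'force': [0.047, 0.444, 0.006], 'moment': [-0.011, 0.039, 0.035], 'gripper_force': 0.0, 'opening': 0.088}
{'fx': 456.94696876169564, 'fy': 456.94696876169564, 'cx': 322.62503624237416, 'cy': 197.24714218097427, 'world_to_cam': array([[ 0.00371867, -0.99988104, -0.01496915,  0.05304893],
       [-0.986913  , -0.0012564 , -0.16124874,  0.60619883],
       [ 0.16121075,  0.01537288, -0.98680027,  1.1678078 ],
       [ 0.        ,  0.        ,  0.        ,  1.        ]])}
{'fx': 449.63898122919903, 'fy': 449.63898122919903, 'cx': 312.6126386608001, 'cy': 191.22633146653416, 'world_to_cam': array([[ 0.84578454,  0.53349928,  0.00519989, -0.54466341],
       [ 0.41396514, -0.65007   , -0.63721414, -0.17869282],
       [-0.33657299,  0.54109844, -0.77066925,  1.32407631],
       [ 0.        ,  0.        ,  0.        ,  1.        ]])}
```

View pics/top0.png

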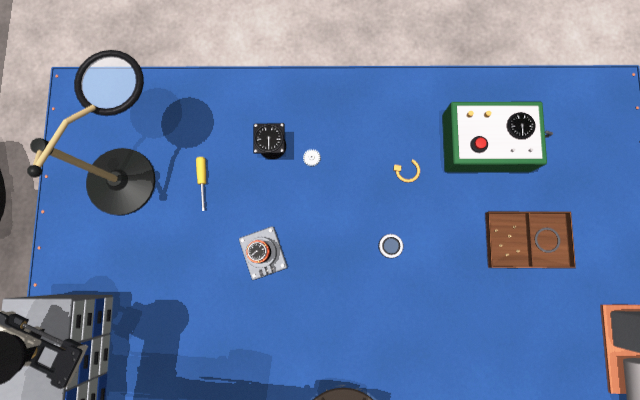

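View pics/scene0.png

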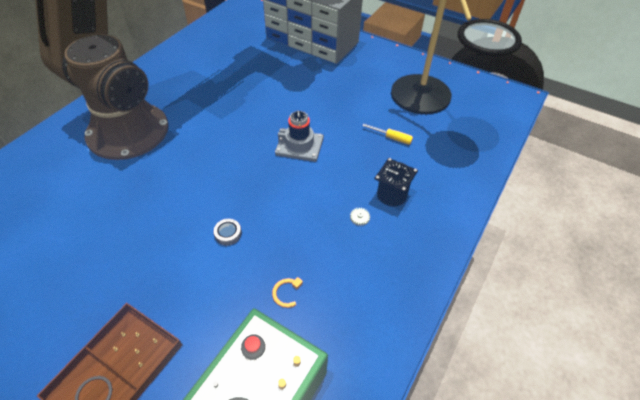

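The top view shows the bezel at about (391,246), the instrument at (259,251) and the bourdon tube at (407,170). The scene view shows the stand at (299,130) and the bezel at (228,231). Next I'll enlarge crops.

```bash
python3 - <<'E'
import cv2, numpy as np
p=cv2.imread("pics/top0.png")
a=cv2.resize(p[226:276,234:284],(400,400),interpolation=cv2.INTER_CUBIC)
b=cv2.resize(p[221:271,366:416],(400,400),interpolation=cv2.INTER_CUBIC)
cv2.imwrite("pics/crop0.png",np.hstack([a,b]))
d=np.load("top0.npy"); print(np.round(d[236:266:2,244:276:2],3)); print(np.round(d[232:260:2,377:406:2],3))
E
```

```text
[[1.24  1.238 1.239 1.235 1.238 1.235 1.24  1.24  1.239 1.232 1.235 1.236
  1.24  1.236 1.236 1.236]
 [1.238 1.236 1.237 1.238 1.235 1.24  1.197 1.201 1.197 1.199 1.2   1.2
  1.237 1.233 1.235 1.235]
 [1.236 1.236 1.234 1.237 1.2   1.196 1.155 1.198 1.199 1.201 1.2   1.197
  1.199 1.231 1.238 1.233]
 [1.235 1.237 1.233 1.198 1.149 1.142 1.136 1.14  1.15  1.153 1.159 1.195
  1.198 1.198 1.218 1.232]
 [1.238 1.231 1.199 1.15  1.135 1.135 1.134 1.132 1.135 1.133 1.15  1.153
  1.199 1.194 1.195 1.222]
 [1.23  1.232 1.15  1.136 1.133 1.138 1.132 1.136 1.135 1.133 1.134 1.151
  1.171 1.196 1.197 1.201]
 [1.234 1.192 1.134 1.134 1.131 1.133 1.13  1.134 1.13  1.131 1.135 1.143
  1.152 1.194 1.198 1.199]
 [1.232 1.153 1.13  1.129 1.133 1.134 1.131 1.133 1.133 1.134 1.132 1.14
  1.147 1.184 1.196 1.194]
 [1.231 1.146 1.134 1.133 1.13  1.132 1.131 1.131 1.132 1.132 1.133 1.138
  1.142 1.179 1.193 1.193]
 [1.231 1.194 1.127 1.129 1.13  1.131 1.129 1.13  1.132 1.129 1.134 1.145
  1.152 1.182 1.185 1.185]
 [1.226 1.195 1.131 1.129 1.131 1.129 1.129 1.13  1.128 1.132 1.133 1.142
  1.16  1.192 1.193
[... 1039 characters left out ...]
21 1.221 1.221
  1.221 1.244 1.244]
 [1.24  1.225 1.219 1.221 1.226 1.221 1.223 1.222 1.219 1.219 1.221 1.224
  1.22  1.24  1.244]
 [1.243 1.223 1.221 1.22  1.217 1.221 1.225 1.22  1.218 1.223 1.223 1.222
  1.218 1.242 1.239]
 [1.241 1.241 1.218 1.221 1.216 1.221 1.225 1.222 1.216 1.221 1.222 1.216
  1.217 1.243 1.242]
 [1.239 1.236 1.221 1.216 1.217 1.219 1.221 1.223 1.222 1.223 1.218 1.22
  1.24  1.243 1.243]
 [1.243 1.239 1.241 1.22  1.215 1.212 1.218 1.219 1.219 1.216 1.218 1.224
  1.244 1.234 1.241]
 [1.236 1.244 1.243 1.239 1.22  1.218 1.218 1.218 1.213 1.215 1.23  1.237
  1.238 1.24  1.236]
 [1.237 1.236 1.24  1.241 1.234 1.24  1.243 1.231 1.235 1.233 1.241 1.237
  1.237 1.241 1.245]]
```

View pics/crop0.png

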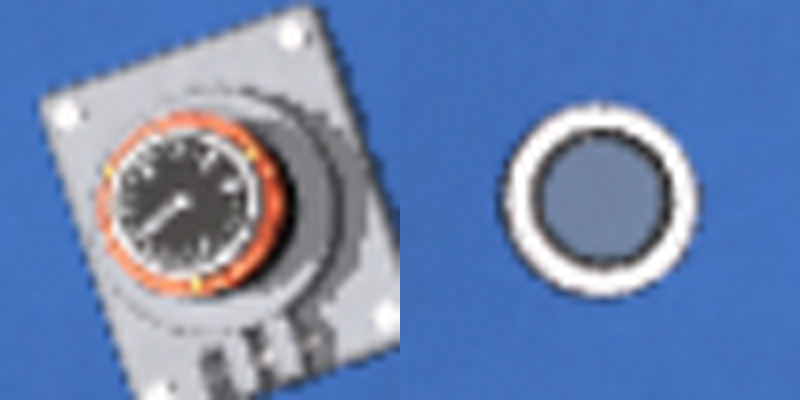

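The left crop shows the pins at crop pixels (110,172), (252,152) and (196,285), around the dial at (184,202). The right crop shows the bezel at (602,200), with its keyways hidden. Now I'll measure positions.

```bash
cat > h.py <<'E'
import cv2, numpy as np
from plant import *
def unproj(n,uv,z):
    m=camera_model(n);W=m["world_to_cam"];R=W[:3,:3];c=-R.T@W[:3,3]
    r=R.T@np.array([(uv[0]-m["cx"])/m["fx"],(uv[1]-m["cy"])/m["fy"],1.])
    return c+r*(z-c[2])/r[2]
def proj(n,p):
    m=camera_model(n);q=m["world_to_cam"]@np.array([*p,1.]);return np.array([m["cx"]+m["fx"]*q[0]/q[2],m["cy"]+m["fy"]*q[1]/q[2]])
E
python3 - <<'E'
from h import *
for n,(bx,ix) in {"top":((391,246),(259,251)),"scene":((228,231),(299,122))}.items():
    p=cv2.imread(f"pics/{n}0.png")
    hs=cv2.cvtColor(p,cv2.COLOR_BGR2HSV)
    def hull(mask,c,r=22):
        w=np.zeros(mask.shape,np.uint8);cv2.circle(w,c,r,255,-1);m=mask.astype(np.uint8)*255&w
        pts=cv2.findNonZero(m);h=cv2.convexHull(pts);return cv2.fitEllipse(h)
    e=hull((hs[...,1]<110)&(hs[...,2]>140),bx,18);print(n,"bezel",e,unproj(n,e[0],.022 if n=="top" else .018))
    o=((hs[...,0]<14)|(hs[...,0]>172))&(hs[...,1]>110)&(hs[...,2]>90)
    e=hull(o,ix,18);print(n,"seal",e,unproj(n,e[0],.1005))
for c in((110,172),(252,152),(196,285)):
    u=np.array(c)/8-.5+[234,226]; print(unproj("top",u,.107))
u=np.array((184,202))/8-.5+[234,226];print("dial",unproj("top",u,.114))
# fit centre+angle to pins at r=26.5mm
from scipy.optimize import least_squares
P=np.array([unproj("top",np.array(c)/8-.5+[234,226],.107)[:2] for c in((110,172),(196,285),(252,152))])
f=lambda q:(P-np.array([[q[0]+.0265*np.cos(q[2]+k*2*np.pi/3),q[1]+.0265*np.sin(q[2]+k*2*np.pi/3)] for k in range(3)])).ravel()
for a0 in range(0,360,60):
    s=least_squares(f,[*P.mean(0),np.radians(a0)],x_scale=[.01,.01,1]);print(s.x[:2],np.degrees(s.x[2])%360,s.cost)
E
```

```text
top bezel ((390.89727783203125, 245.3452606201172), (23.60297393798828, 24.42516326904297), 155.7974090576172) [ 0.48051602 -0.12802661  0.022     ]
top seal ((257.5924072265625, 251.18113708496094), (22.132774353027344, 22.721797943115234), 76.25293731689453) [0.46046103 0.21640853 0.1005    ]
scene bezel ((226.6239471435547, 229.46205139160156), (22.708887100219727, 27.885929107666016), 75.40225219726562) [ 0.4804165  -0.12778957  0.018     ]
scene seal ((298.5002136230469, 120.76046752929688), (14.909818649291992, 20.380868911743164), 89.85736083984375) [0.46431861 0.21291432 0.1005    ]
[0.47048068 0.24156627 0.107     ]
[0.47683077 0.19727566 0.107     ]
[0.43561066 0.21371653 0.107     ]
dial [0.46092088 0.21703271 0.114     ]
[0.46097404 0.21751949] 68.34253039824375 8.903927338150205e-07
[0.46097404 0.21751949] 68.34232629398369 8.903927489054053e-07
[0.46097404 0.21751949] 68.34275700069121 8.903927474800102e-07
[0.46097404 0.21751949] 68.34255686663045 8.903927337601647e-07
[0.46097404 0.21751949] 68.34256456716948 8.903927338262256e-07
[0.46097404 0.21751949] 68.34249799176263 8.903927344768407e-07
```

play_rows(
  deltas=[
    [0.0153,-0.052,0],
    [0.0153,-0.052,0],
  ],
  gripper=1,
)

```text
$.deltas[0]: bad value
```

play_rows(
  deltas=[
    [0.0153,-0.052,0,0,0,0],
    [0.0153,-0.052,0,0,0,0],
    [0.0153,-0.052,0,0,0,0],
    [0.0153,-0.052,0,0,0,0],
    [0.0153,-0.052,0,0,0,0],
    [0.0153,-0.052,0,0,0,0],
    [0.0153,-0.052,0,0,0,0],
    [0.0153,-0.052,0,0,0,0],
    [0.0153,-0.052,0,0,0,0],
    [0.0153,-0.052,0,0,0,0],
  ],
  gripper=1,
)

```text
clock: 1.1
tool_pos: [0.3826, 0.205, 0.2455]
orientation: [-180.0, 0.0, -22.7]
force: [1.1, 0.1, 0.5]
opening: 0.0877
gripper_force: 0.0
```

play_rows(
  deltas=[
    [0.0153,-0.052,0,0,0,0],
    [0.0153,-0.052,0,0,0,0],
    [0.0153,-0.052,0,0,0,0],
    [0.0153,-0.052,0,0,0,0],
    [0.0153,-0.052,-0.02,0,0,0],
    [0.0153,-0.052,-0.02,0,0,0],
    [0.0153,-0.052,-0.03,0,0,0],
    [0.0153,-0.052,-0.03,0,0,0],
    [0,0,-0.03,0,0,0],
    [0,0,0,0,0,0],
  ],
)

```text
clock: 2.1
tool_pos: [0.4779, -0.1274, 0.1382]
orientation: [179.8, 0.4, -22.9]
force: [-0.3, 0.8, -0.2]
opening: 0.0878
gripper_force: 0.0
```

play_rows(
  deltas=[
    [0,-0.002,-0.03,0,0,0],
    [0,0,-0.03,0,0,0],
    [0,0,-0.03,0,0,0],
    [0,0,-0.02,0,0,0],
    [0,0,0,0,0,0],
    [0,0,0,0,0,0],
    [0,0,0,0,0,0],
  ],
)

```text
clock: 2.8
tool_pos: [0.4817, -0.1271, 0.0551]
orientation: [-179.9, -0.1, -22.6]
force: [0.4, -0.2, 0.4]
opening: 0.0876
gripper_force: 0.0
```

play_rows(
  deltas=[
    [0,0,-0.02,0,0,0],
    [0,0,-0.019,0,0,0],
    [0,0,0,0,0,0],
    [0,0,0,0,0,0],
  ],
)

```text
clock: 3.2
tool_pos: [0.4811, -0.1275, 0.0233]
orientation: [-180.0, -0.0, -22.7]
force: [0.6, 0.2, 0.2]
opening: 0.0875
gripper_force: 0.0
```

play_rows(
  deltas=[
    [0,0,0,0,0,0],
    [0,0,0,0,0,0],
    [0,0,0,0,0,0],
    [0,0,0,0,0,0],
    [0,0,0,0,0,0],
    [0,0,0,0,0,0],
    [0,0,0,0,0,0],
    [0,0,0,0,0,0],
  ],
  gripper=-1,
)

```text
clock: 4.0
tool_pos: [0.4808, -0.1276, 0.0228]
orientation: [-180.0, -0.0, -22.7]
force: [-1.4, 0.6, 6.8]
opening: 0.0638
gripper_force: 30.0
```

play_rows(
  deltas=[
    [0,0,0,0,0,0],
    [0,0,0,0,0,0],
    [0,0,0,0,0,0],
    [0,0,0,0,0,0],
    [0,0,0,0,0,-0.045],
    [0,0,0,0,0,-0.045],
    [0,0,0,0,0,-0.045],
    [0,0,0,0,0,-0.045],
    [0,0,0,0,0,-0.045],
    [0,0,0,0,0,-0.045],
  ],
  gripper=1,
)

```text
clock: 5.0
tool_pos: [0.4805, -0.1276, 0.0223]
orientation: [180.0, 0.0, -71.6]
force: [0.7, 0.0, -0.1]
opening: 0.0875
gripper_force: 0.0
```

play_rows(
  deltas=[
    [0,0,0,0,0,-0.045],
    [0,0,0,0,0,-0.045],
    [0,0,0,0,0,-0.045],
    [0,0,0,0,0,-0.045],
    [0,0,0,0,0,-0.045],
    [0,0,0,0,0,0],
    [0,0,0,0,0,0],
  ],
)

```text
clock: 5.7
tool_pos: [0.4805, -0.1276, 0.0223]
orientation: [180.0, -0.0, -111.5]
force: [-0.1, -0.8, -0.4]
opening: 0.0873
gripper_force: 0.0
```

```bash
python3 - <<'E'
from h import *
for n in ("top","scene"):
    p,d=snapshot(n); cv2.imwrite(f"pics/{n}1.png",p)
o=get_obs();print(o["tool_pos"],o["orientation"],o["force"])
a=cv2.imread("pics/top1.png");b=cv2.imread("pics/scene1.png")
a=cv2.resize(a[196:296,341:441],(400,400));b=cv2.resize(b[180:280,178:278],(400,400))
cv2.imwrite("pics/c1.png",np.hstack([a,b]))
E
```

```text
[ 0.48057117 -0.12762223  0.02233292] [ 1.79998103e+02 -5.65031398e-04 -1.11593960e+02] [-0.46515858  0.02787441  0.55471452]
```

play_rows(
  deltas=[
    [0,0,0,0,0,0],
    [0,0,0,0,0,0],
    [0,0,0,0,0,0],
    [0,0,0,0,0,0],
    [0,0,0,0,0,0],
    [0,0,0,0,0,0],
    [0,0,0,0,0,0],
    [0,0,0,0,0,0],
  ],
  gripper=-1,
)

```text
clock: 6.6
tool_pos: [0.4807, -0.1276, 0.0224]
orientation: [-180.0, 0.0, -111.8]
force: [0.5, -0.5, 0.2]
opening: 0.0638
gripper_force: 30.0
```

play_rows(
  deltas=[
    [0,0,0.03,0,0,0],
    [0,0,0.04,0,0,0],
    [0,0,0.04,0,0,0],
    [0,0,0.04,0,0,0],
    [0,0.03,0.035,0,0,0],
    [-0.0025,0.04,0,0,0,0],
    [-0.0025,0.04,0,0,0,0],
    [-0.0025,0.04,0,0,0,0],
    [-0.0025,0.04,0,0,0,0],
    [-0.0025,0.04,0,0,0,0],
  ],
)

```text
clock: 7.6
tool_pos: [0.4699, 0.0575, 0.1703]
orientation: [180.0, -0.0, -111.8]
force: [1.2, -0.5, -1.4]
opening: 0.0638
gripper_force: 30.0
```

play_rows(
  deltas=[
    [-0.0025,0.04,0,0,0,0],
    [-0.0025,0.04,0,0,0,0],
    [-0.0025,0.04,0,0,0,0],
    [-0.0025,0.04,0,0,0,0],
    [-0.0025,0.03,0,0,0,0],
    [0,0.01,0,0,0,0],
    [0,0,0,0,0,0],
    [0,0,0,0,0,0],
    [0,0,0,0,0,0],
  ],
)

```text
clock: 8.5
tool_pos: [0.4605, 0.2153, 0.1703]
orientation: [180.0, -0.0, -111.8]
force: [0.4, -0.4, -0.3]
opening: 0.064
gripper_force: 30.0
```

```bash
python3 - <<'E'
from h import *
for n in ("top","scene"):
    p,d=snapshot(n); cv2.imwrite(f"pics/{n}2.png",p)
    q=proj(n,[.4608,.217,.12]).astype(int);c=p[max(q[1]-40,0):q[1]+40,q[0]-40:q[0]+40]
    cv2.imwrite(f"pics/c2{n}.png",cv2.resize(c,(400,400),interpolation=cv2.INTER_CUBIC))
cv2.imwrite("pics/c2.png",np.hstack([cv2.imread("pics/c2top.png"),cv2.imread("pics/c2scene.png")]))
o=get_obs();print(o["tool_pos"],o["orientation"],o["force"],o["joint_pos"])
E
```

```text
[0.46060908 0.21547934 0.17038819] [ 1.79995833e+02 -3.11125884e-03 -1.11841156e+02] [ 0.18969247 -0.06099981 -1.01773212] [ 4.72274307e+01  8.60783150e+00 -2.61323228e+01 -3.38331482e-03
 -5.52642403e+01 -6.90666587e+01]
```

View pics/c2.png

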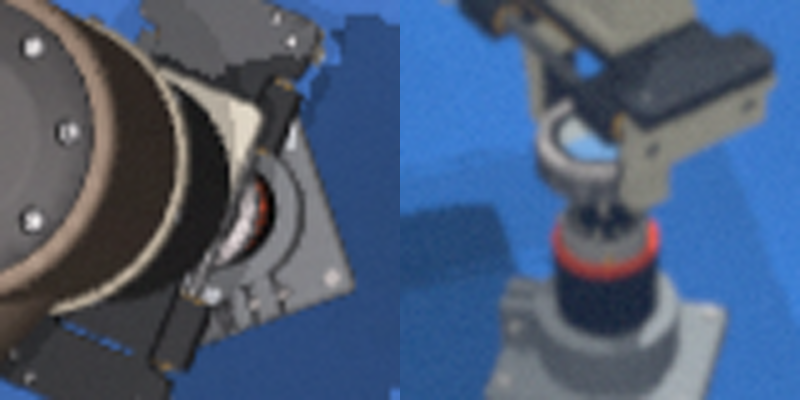

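The scene view shows the bezel level above the neck, with the pin visible at its foot. I'll correct y by +1.5 mm and descend.

play_rows(
  deltas=[
    [0.0002,0.0019,-0.015,0,0,0],
    [0,0,-0.015,0,0,0],
    [0,0,-0.01,0,0,0],
    [0,0,0,0,0,0],
    [0,0,0,0,0,0],
  ],
)

```text
clock: 9.1
tool_pos: [0.4606, 0.2177, 0.1379]
orientation: [180.0, -0.1, -111.8]
force: [0.1, -0.6, -0.7]
opening: 0.0637
gripper_force: 30.0
```

play_rows(
  deltas=[
    [0,0,-0.0025,0,0,0],
    [0,0,0,0,0,0],
  ],
)

```text
clock: 9.3
tool_pos: [0.4607, 0.218, 0.1364]
orientation: [180.0, 0.0, -111.8]
force: [0.2, -0.7, -1.0]
opening: 0.0637
gripper_force: 30.0
```

play_rows(
  deltas=[
    [0,0,-0.0015,0,0,0],
    [0,0,0,0,0,0],
  ],
)

```text
clock: 9.5
tool_pos: [0.4608, 0.218, 0.1353]
orientation: [-180.0, 0.0, -111.8]
force: [0.3, -0.0, -0.7]
opening: 0.0644
gripper_force: 30.0
```

play_rows(
  deltas=[
    [0,0,-0.0015,0,0,0],
    [0,0,0,0,0,0],
  ],
)

```text
clock: 9.7
tool_pos: [0.4611, 0.218, 0.1343]
orientation: [-180.0, 0.0, -111.8]
force: [1.4, -1.0, 2.4]
opening: 0.0636
gripper_force: 30.0
```

play_rows(
  deltas=[
    [0.0004,-0.0012,0,0,0,0],
    [0,0,0,0,0,0],
    [0,0,0,0,0,0],
  ],
)

```text
clock: 10.0
tool_pos: [0.4611, 0.217, 0.134]
orientation: [-180.0, 0.0, -111.8]
force: [1.8, 0.4, 0.3]
opening: 0.0637
gripper_force: 30.0
```

play_rows(
  deltas=[
    [0,0,-0.0015,0,0,0],
    [0,0,0,0,0,0],
  ],
)

```text
clock: 10.2
tool_pos: [0.4613, 0.217, 0.1327]
orientation: [-180.0, 0.0, -111.8]
force: [2.3, -0.3, -0.3]
opening: 0.064
gripper_force: 30.0
```

play_rows(
  deltas=[
    [0,0,-0.0015,0,0,0],
    [0,0,0,0,0,0],
  ],
)

```text
clock: 10.4
tool_pos: [0.4614, 0.2171, 0.1316]
orientation: [-180.0, 0.0, -111.8]
force: [3.9, -1.1, -0.4]
opening: 0.064
gripper_force: 30.0
```

play_rows(
  deltas=[
    [0.0012,-0.0003,0,0,0,0],
    [0,0,0,0,0,0],
    [0,0,0,0,0,0],
  ],
)

```text
clock: 10.7
tool_pos: [0.4617, 0.2166, 0.1313]
orientation: [180.0, -0.0, -111.8]
force: [0.7, 0.4, -0.3]
opening: 0.0637
gripper_force: 30.0
```

play_rows(
  deltas=[
    [0,0,-0.0015,0,0,0],
    [0,0,0,0,0,0],
  ],
)

```text
clock: 10.9
tool_pos: [0.4617, 0.2165, 0.1301]
orientation: [180.0, -0.0, -111.8]
force: [0.0, -0.4, -1.3]
opening: 0.0638
gripper_force: 30.0
```

play_rows(
  deltas=[
    [0,0,-0.0015,0,0,0],
    [0,0,0,0,0,0],
  ],
)

```text
clock: 11.1
tool_pos: [0.4619, 0.2166, 0.1292]
orientation: [180.0, -0.0, -111.8]
force: [-1.3, 0.2, 0.4]
opening: 0.0634
gripper_force: 30.0
```

play_rows(
  deltas=[
    [0,0,-0.0012,0,0,0],
    [0,0,0,0,0,0],
  ],
)

```text
clock: 11.3
tool_pos: [0.462, 0.2167, 0.1289]
orientation: [-180.0, 0.0, -111.8]
force: [-3.5, -0.8, 6.9]
opening: 0.0633
gripper_force: 30.0
```

play_rows(
  deltas=[
    [0,0,-0.0008,0,0,0],
    [0,0,0,0,0,0],
  ],
)

```text
clock: 11.5
tool_pos: [0.4621, 0.2167, 0.1287]
orientation: [-180.0, 0.0, -111.8]
force: [-4.9, -2.1, 12.9]
opening: 0.0636
gripper_force: 30.0
```

Resting on the pins with about 13 N. I'll ease it in x and sweep the yaw in 10° steps, watching for a drop.

play_rows(
  deltas=[
    [-0.0005,-0.0002,0,0,0,0.01],
    [0,0,0,0,0,0.01],
    [0,0,0,0,0,0.01],
    [0,0,0,0,0,0.01],
    [0,0,0,0,0,0.01],
    [0,0,0,0,0,0],
  ],
)

```text
clock: 12.1
tool_pos: [0.4626, 0.2173, 0.1288]
orientation: [-179.9, 0.1, -102.7]
force: [0.2, -0.4, 8.0]
opening: 0.0639
gripper_force: 30.0
```

play_rows(
  deltas=[
    [0,0,0,0,0,0.01],
    [0,0,0,0,0,0.01],
    [0,0,0,0,0,0.01],
    [0,0,0,0,0,0.01],
    [0,0,0,0,0,0],
  ],
)

```text
clock: 12.6
tool_pos: [0.4627, 0.2175, 0.1289]
orientation: [-179.9, 0.1, -95.5]
force: [-0.1, 0.5, 8.7]
opening: 0.0637
gripper_force: 30.0
```

play_rows(
  deltas=[
    [0,0,0,0,0,0.012],
    [0,0,0,0,0,0.012],
    [0,0,0,0,0,0.012],
    [0,0,0,0,0,0.012],
    [0,0,0,0,0,0],
  ],
)

```text
clock: 13.1
tool_pos: [0.4627, 0.2176, 0.1288]
orientation: [-179.8, 0.1, -86.8]
force: [-0.8, 1.7, 8.0]
opening: 0.0637
gripper_force: 30.0
```

play_rows(
  deltas=[
    [0,0,0,0,0,0.012],
    [0,0,0,0,0,0.012],
    [0,0,0,0,0,0.012],
    [0,0,0,0,0,0.012],
    [0,0,0,0,0,0],
  ],
)

```text
clock: 13.6
tool_pos: [0.4627, 0.2175, 0.1289]
orientation: [-179.8, 0.1, -78.2]
force: [0.0, 1.0, 7.6]
opening: 0.0633
gripper_force: 30.0
```

play_rows(
  deltas=[
    [0,0,0,0,0,0.012],
    [0,0,0,0,0,0.012],
    [0,0,0,0,0,0.012],
    [0,0,0,0,0,0.012],
    [0,0,0,0,0,0],
  ],
)

```text
clock: 14.1
tool_pos: [0.4627, 0.2175, 0.1289]
orientation: [-179.8, 0.0, -69.5]
force: [-1.4, 1.6, 7.9]
opening: 0.0636
gripper_force: 30.0
```

play_rows(
  deltas=[
    [0,0,0,0,0,0.012],
    [0,0,0,0,0,0.012],
    [0,0,0,0,0,0.012],
    [0,0,0,0,0,0.012],
    [0,0,0,0,0,0],
  ],
)

```text
clock: 14.6
tool_pos: [0.4627, 0.2174, 0.1289]
orientation: [-179.8, 0.0, -60.9]
force: [-1.6, 1.6, 7.7]
opening: 0.0636
gripper_force: 30.0
```

play_rows(
  deltas=[
    [0,0,0,0,0,0.012],
    [0,0,0,0,0,0.012],
    [0,0,0,0,0,0.012],
    [0,0,0,0,0,0.012],
    [0,0,0,0,0,0],
  ],
)

```text
clock: 15.1
tool_pos: [0.4627, 0.2175, 0.1289]
orientation: [-179.8, -0.0, -52.3]
force: [-0.9, 1.1, 8.1]
opening: 0.0639
gripper_force: 30.0
```

play_rows(
  deltas=[
    [0,0,0,0,0,0.012],
    [0,0,0,0,0,0.012],
    [0,0,0,0,0,0.012],
    [0,0,0,0,0,0.012],
    [0,0,0,0,0,0],
  ],
)

```text
clock: 15.6
tool_pos: [0.4619, 0.2168, 0.1277]
orientation: [-180.0, -0.0, -43.7]
force: [0.4, 0.4, -0.6]
opening: 0.0638
gripper_force: 30.0
```

It dropped: z is 1.2 mm lower and the force is about 0. Now lowering.

play_rows(
  deltas=[
    [0,0,-0.0015,0,0,0.003],
    [0,0,-0.0015,0,0,0],
    [0,0,0,0,0,0],
  ],
)

```text
clock: 15.9
tool_pos: [0.4619, 0.2168, 0.1251]
orientation: [-180.0, -0.0, -43.2]
force: [1.8, 0.8, -0.6]
opening: 0.0637
gripper_force: 30.0
```

play_rows(
  deltas=[
    [0,0,-0.0015,0,0,0],
    [0,0,-0.001,0,0,0],
    [0,0,0,0,0,0],
  ],
)

```text
clock: 16.2
tool_pos: [0.4619, 0.2168, 0.1232]
orientation: [-180.0, -0.0, -43.2]
force: [2.7, 1.5, -0.5]
opening: 0.0638
gripper_force: 30.0
```

play_rows(
  deltas=[
    [0.0003,0.0002,-0.0015,0,0,0],
    [0,0,-0.0015,0,0,0],
    [0,0,0,0,0,0],
  ],
)

```text
clock: 16.5
tool_pos: [0.462, 0.2168, 0.121]
orientation: [-180.0, -0.0, -43.2]
force: [1.4, 0.8, 3.7]
opening: 0.0639
gripper_force: 30.0
```

play_rows(
  deltas=[
    [0,0,-0.0015,0,0,0],
    [0,0,-0.001,0,0,0],
    [0,0,0,0,0,0],
  ],
)

```text
clock: 16.8
tool_pos: [0.462, 0.2168, 0.1192]
orientation: [-180.0, -0.0, -43.2]
force: [0.1, 1.4, 7.2]
opening: 0.064
gripper_force: 30.0
```

play_rows(
  deltas=[
    [0,0,-0.001,0,0,0],
    [0,0,0,0,0,0],
    [0,0,0,0,0,0],
  ],
)

```text
clock: 17.1
tool_pos: [0.462, 0.2168, 0.1188]
orientation: [-180.0, -0.0, -43.2]
force: [-0.4, 0.4, 10.7]
opening: 0.0638
gripper_force: 30.0
```

play_rows(
  deltas=[
    [0,0,-0.0008,0,0,0],
    [0,0,0,0,0,0],
    [0,0,0,0,0,0],
  ],
)

```text
clock: 17.4
tool_pos: [0.4621, 0.2168, 0.1187]
orientation: [-180.0, -0.0, -43.2]
force: [-3.1, -0.4, 16.1]
opening: 0.0633
gripper_force: 30.0
```

The travel has stopped where home should be (10.2 mm below the pin rest), and the force is rising to 16 N. I'll let it settle, check once more and hand in.

play_rows(
  deltas=[
    [-0.0002,0,0,0,0,0],
    [0,0,0,0,0,0],
    [0,0,0,0,0,0],
    [0,0,0,0,0,0],
    [0,0,0,0,0,0],
  ],
)

```text
clock: 17.9
tool_pos: [0.462, 0.2168, 0.1187]
orientation: [-179.9, -0.0, -43.2]
force: [-1.3, -0.3, 15.1]
opening: 0.064
gripper_force: 30.0
```

```bash
python3 - <<'E'
from h import *
o=get_obs();print(o["tool_pos"],o["force"],o["moment"],o["gripper_force"])
if 9<o["force"][2]<30: print(close_job())
E
```

```text
[0.46203592 0.21677473 0.11867875] [-1.31271241 -0.31544976 15.10346509] [-0.18193943  0.99878874  0.06976401] 30.002640285529196
the job is handed in; nothing more can be done
None
```

The bezel is keyed over the pins and held fully home at about 15 N of push, still gripped at 30 N. I handed the job in at 17.9 s; no verdict came back.

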